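# Sweep the loose paint tubes into their case and shut its cover

### The job

Tidy away the three loose paint tubes (blue, red and yellow) on the table in front of the robot: push them along the table with the fingertips, over the flat lip and all the way into the open front of the tube case, and then push the raised blue cover over and down until it is fully shut on them. Nothing may be picked up, and the puppet head, the foam wedge, the roll of tape and the lump of clay stay where they are.

Things in the scene. Friction and masses are not known exactly. Their poses are not given: they have to be found in the camera images.
- tube_case: Dark sheet-metal case, fixed. Origin on the table under the centre of its floor. Its own -x side is the open mouth (no wall), its +x side the back with the hinge. Inside: own x -78 mm (mouth) to +75 mm, y within 102 mm either side, floor 3 mm above the table. Left, right and back walls: 30 mm high, 3 mm thick
- case_mouth (a point): Midpoint of the mouth at floor height (own x -78 mm of the case, same axes). In front of it a flat lip slopes down to the table over 30 mm, as wide as the case. The shut cover's front wall stands 4 to 7 mm in front of this line, so the tubes must lie wholly behind it
- cover (a joint): Angle of the blue cover: 0 = shut (level), 1.57 = upright, at most 1.95; it starts at 1.6 to 1.9. Stiff hinge: it stays where it is left; about 3 N at its far edge moves it. A plate 166 mm from hinge to far edge, 216 mm wide, 3 mm thick; along the far edge a 30 mm front wall stands off its inner face (pointing down when shut)
- cover_hinge (a point): Midpoint of the hinge line at the back of the case, 34 mm above the table, fixed, with the case's axes; the line runs along y. The shut cover reaches from here 166 mm toward -x, its top face 35 mm above the table
- cover_edge (a point): Midpoint of the cover's far (front) edge, on its outer face, 166 mm from the hinge line; moves with the cover. Its axes are the cover's: z points out of the outer face
- tube_blue: Loose aluminium paint tube, white with a blue band, 84 x 23 x 16 mm, 11 to 21 g. Origin at the centre of its underside; it lies along its own y axis with the cap at -y
- tube_red: The same with a red band
- tube_yellow: The same with a yellow band
- small_head: Loose flesh-coloured puppet head, 37 x 36 x 42 mm, origin at the centre of its underside; to be left alone
- wedge: Loose flesh-coloured foam wedge lying flat, 23 x 46 x 14 mm, origin at the centre of its underside; to be left alone
- tape_roll: Loose roll of masking tape lying flat, 104 mm across, 25 mm high, origin at the centre of its underside; to be left alone
- clay: Loose flat whitish lump of clay, 32 x 65 x 11 mm, origin at the centre of its underside; to be left alone
Mind the look-alikes: they are no part of the job. What is shaped like the tube_red but brown or turquoise is not meant. Leave any pink look-alike of the tube_blue alone.

How it is judged:
On the way:
1. all three tubes lie inside the case (each centre at least 4 mm behind the mouth) while its cover still stands open (x of tube_blue in the frame of tube_case between -0.074 and 0.076 m and y of tube_blue in the frame of tube_case between -0.102 and 0.102 m and z of each of tube_blue, tube_red, tube_yellow in the frame of tube_case below 0.03 m and x of tube_red in the frame of tube_case between -0.074 and 0.076 m and y of tube_red in the frame of tube_case between -0.102 and 0.102 m and x of tube_yellow in the frame of tube_case between -0.074 and 0.076 m and y of tube_yellow in the frame of tube_case between -0.102 and 0.102 m and value of joint cover above 1 rad), for 0.2 s.
At the end, for the whole second after the job is handed in: The cover is fully shut (its angle under 0.02 rad, 3 mm at its edge) with all three tubes at rest inside the case (value of joint cover below 0.02 rad and x of tube_blue in the frame of tube_case between -0.074 and 0.076 m and y of tube_blue in the frame of tube_case between -0.102 and 0.102 m and z of each of tube_blue, tube_red, tube_yellow in the frame of tube_case below 0.03 m and x of tube_red in the frame of tube_case between -0.074 and 0.076 m and y of tube_red in the frame of tube_case between -0.102 and 0.102 m and x of tube_yellow in the frame of tube_case between -0.074 and 0.076 m and y of tube_yellow in the frame of tube_case between -0.102 and 0.102 m and linear speed of each of tube_blue, tube_red, tube_yellow below 0.02 m/s); the robot touches nothing.
It fails at once if a tube was lifted (its underside centre more than 40 mm above the table) (height (world z) of any of tube_blue, tube_red, tube_yellow above 0.04 m).
It fails at once if the puppet head was moved more than 20 mm (distance of small_head from where it was at the start of the episode above 0.02 m).
It fails at once if the foam wedge was moved more than 20 mm (distance of wedge from where it was at the start of the episode above 0.02 m).
It fails at once if the roll of tape was moved more than 20 mm (distance of tape_roll from where it was at the start of the episode above 0.02 m).
It fails at once if the lump of clay was moved more than 20 mm (distance of clay from where it was at the start of the episode above 0.02 m).
It also fails if it takes over 67 s, if anything falls off the work surface, if the arm or the gripper's body presses on something with over 40 N, if the wrist force passes 120 N, or if a joint passes its speed limit or range.

### The arm

A 6-joint arm with a two-finger parallel gripper is mounted at the origin on the work surface; the furniture and walls round the work are solid. World frame = base frame: x ahead of the robot, y to its left, z up, the work surface at z = 0. Lengths are in m, angles in rad, forces in N, time in s.
With the tool pointing down it reaches from about 0.3 to 0.85 m from the base axis. Payload 5.4 kg.
Tool frame: the origin (TCP) lies midway between the tips of the shut fingers; the grasp point (between the pads) lies 19 mm behind it; z points along the fingers, y is the line along which they close (so a half turn about z gives the same grasp; the last joint's range is limited). The gripper opens to 85 mm and grips with 20 to 120 N. Pads are 22 mm wide; open, the fingers measure 114 mm over their backs; the gripper's body (76 mm by 85 mm) begins 54 mm behind the grasp point. The pads swing forward as they close: fully open they stand 13 mm farther back than shut.
Start: joints at [1.035, 0.158, 1.597, -0, 1.386, -0.21], TCP at [0.184, 0.545, 0.231] pointing down, gripper open.
Joint ranges: [-2.91, 2.91], [-0.94, 2.29], [0.18, 2.7], [-1.29, 4.43], [0.17, 2.64], [-3, 3]. Speed limits (rad/s): [2.57, 2.57, 3.14, 3.14, 3.14, 3.14].

### API

Orientations are given as [roll, pitch, yaw] about the fixed x, y, z axes, in that order (R = Rz(yaw) Ry(pitch) Rx(roll)).
In Python, from workcell import bot, solver, eyes, ticket gives the robot as it stands. The module is installed in compiled form; this text tells all that it offers. Calls block until the motion is done:
- bot.movep(position, orientation): joint-space move of the TCP to a pose.
- bot.move_l(position, rotation=None, max_speed=0.15, force_limit=None): straight line of the TCP; rotation=None keeps the orientation; max_speed is the mean speed in m/s. With force_limit (N) it stops when the force on the tool has changed by that much, and returns True; else False.
- bot.move_j(angles): joint-space move.
- bot.set_gripper(opening, newtons=None): opening from 0.0 (shut) to 1.0 (fully open); newtons is the grip in N (None keeps the last); returns when the fingers have stopped.
- bot.hold(seconds).
- solver.inverse_kinematics(position, orientation): joint angles nearest the present ones, or None.
- bot.get_state(): the state.
- eyes.grab_frame(name): name is "scene" or "top"; returns (picture, depth): 480x640x3 uint8, red, green, blue; 480x640 float32, m along the optical axis (not along the pixel's ray), 0 where there is no reading.
- eyes.camera_info(name): a dict with "camera_matrix" (3x3 intrinsics, pixels), "R" (3x3) and "t" (3): a world point X has camera coordinates R X + t. Camera axes: x right, y down, z forward; pixel columns grow to the right and rows downward; lengths in m; the calibration is good to about 2 mm. A picture is of the moment at which its call begins. camera_info takes no time and is no camera call.
A pose or a line that the arm cannot do raises bot.IKError and nothing moves.
- ticket.sign_off(): hands the job in; it is judged then, once.
The state is a dict: "clock": time; "joints": joint angles; "joint_vel": joint speeds; "effort": joint torques, N m; "eef_pos": TCP position; "tool_rot": TCP orientation; "force": force on the tool from outside, world axes, zero at the start; "wrist_torque": the same for the moment, N m; "width": opening from 0.0 (shut) to 1.0 (fully open); "gripper_force": force on a finger pad.
Only numpy, scipy, OpenCV 4.12 (cv2) and the standard library are available. Lean on these libraries where they do the work, as an engineer would, in place of code of your own. Each camera call takes 0.05 s, during which the arm holds its last target. There are 200 camera calls.

## Working session

There is one attempt and no reset: what is moved stays moved. The work goes in short steps, each a Python script; the robot and the scene stay as the last script left them, time stands still between calls to the robot, and variables do not carry over. Pictures are saved under pics/ and viewed, at most 10 in all, crops included, and the job is handed in when it is done.

```bash
mkdir -p pics; cat > h.py <<'E'
from workcell import bot, solver, eyes, ticket
import numpy as np, cv2
def grab(n,fn=None):
    p,d=eyes.grab_frame(n)
    if fn: cv2.imwrite('pics/'+fn,p[:,:,::-1])
    return p,d
def cloud(n,d):
    c=eyes.camera_info(n);K=np.array(c['camera_matrix']);R=np.array(c['R']);t=np.array(c['t'])
    v,u=np.mgrid[0:480,0:640]
    P=np.stack([(u-K[0,2])/K[0,0]*d,(v-K[1,2])/K[1,1]*d,d],-1)
    W=(P-t)@R; W[d==0]=np.nan
    return W
E
python3 - <<'E'
from h import *
for n in('top','scene'):
    p,d=grab(n,n+'0.png'); W=cloud(n,d); np.savez(n+'0.npz',p=p,W=W)
    print(n,eyes.camera_info(n)['t'],np.round(W[60:480:120,80:640:160].reshape(-1,3),2).tolist())
s=bot.get_state();print(s['clock'],s['eef_pos'],s['tool_rot'])
E
```

```text
top [-0.13971214  0.51350745  1.09382887] [[1.34, 0.8, -0.7], [1.33, 0.13, -0.7], [1.33, -0.56, -0.7], [0.98, -0.82, -0.0], [0.82, 0.77, -0.65], [0.68, 0.04, 0.0], [0.66, -0.37, 0.04], [0.66, -0.8, -0.0], [0.38, 0.44, 0.0], [0.37, 0.04, 0.0], [0.36, -0.37, -0.01], [0.35, -0.78, 0.0], [0.09, 0.44, -0.0], [0.08, 0.04, 0.01], [0.06, -0.36, -0.0], [0.05, -0.76, -0.0]]
scene [-0.41906649 -0.21083871  1.65478965] [[-1.6, 0.92, -0.31], [-0.33, 0.82, -0.0], [0.11, 2.04, -0.43], [1.06, 2.05, -0.24], [-0.34, -0.19, -0.0], [0.16, 0.05, 0.0], [0.65, 0.29, -0.0], [1.27, 1.56, -0.7], [0.04, -0.57, -0.0], [nan, nan, nan], [0.82, -0.19, -0.0], [1.37, 0.66, -0.71], [0.29, -0.82, -0.0], [0.61, -0.66, 0.0], [0.93, -0.51, 0.0], [1.44, 0.08, -0.7]]
0.1 [0.18376718 0.54427747 0.23039017] [-3.13991261e+00 -3.84094595e-04  2.81579041e+00]
```

View pics/top0.png

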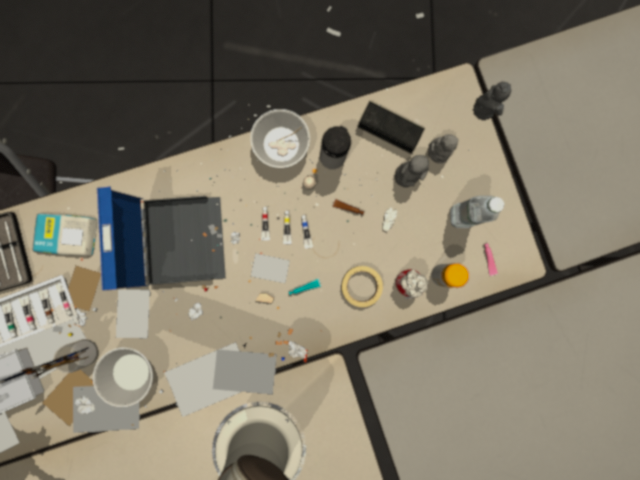

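View pics/scene0.png

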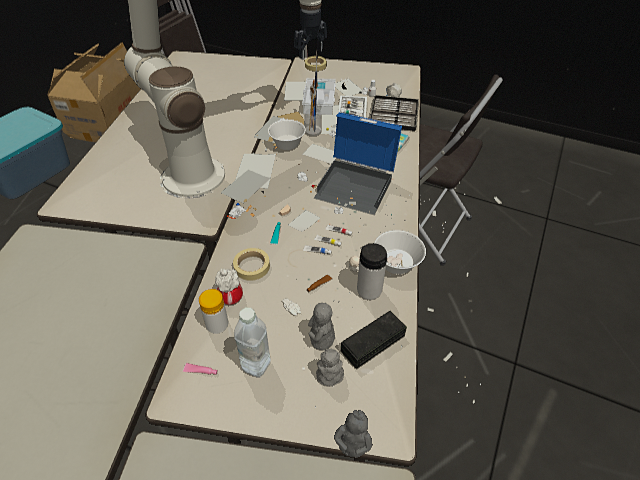

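```bash
python3 - <<'E'
from h import *
f=np.load('top0.npz');p=f['p'];W=f['W']
hsv=cv2.cvtColor(p,cv2.COLOR_RGB2HSV)
cr=np.hstack([cv2.resize(p[170:310,85:415],None,fx=2.4,fy=2.4,interpolation=cv2.INTER_CUBIC)])
cv2.imwrite('pics/crop0.png',cr[:,:,::-1])
# heights
ctr={'red':(265,223),'yel':(287,227),'blu':(307,231),'wedge':(264,298),'head':(310,182),'tape':(362,287),'clay':(389,219),'brown':(348,207),'turq':(305,288)}
for n,(u,v) in ctr.items():
    r=60//2 if n=='tape' else 22
    uu,vv=np.meshgrid(np.arange(u-(10 if n in('red','yel','blu') else r),u+(10 if n in('red','yel','blu') else r)+1),np.arange(v-r,v+r+1))
    Q=W[vv,uu].reshape(-1,3);m=Q[:,2]>0.005;q=Q[m]
    uv=np.c_[uu.ravel(),vv.ravel()][m]
    if len(q)<5: print(n,len(q),Q[:,2].max());continue
    rc=cv2.minAreaRect((q[:,:2]*1000).astype(np.float32))
    print(n,len(q),q[:,:2].mean(0).round(4),'z',q[:,2].max().round(3),'rect mm',np.round(rc[0],1),np.round(rc[1],1),round(rc[2],1))
E
```

```text
red 147 [ 0.5688 -0.0257] z 0.019 rect mm [562.5 -25. ] [17.9 81.2] 89.3
yel 152 [ 0.5561 -0.0809] z 0.019 rect mm [555.3 -82.8] [31.8 71.5] 72.1
blu 158 [ 0.5455 -0.1279] z 0.018 rect mm [ 534.1 -133.7] [104.1  29.1] 12.8
wedge 158 [ 0.3793 -0.0247] z 0.018 rect mm [373.2 -21. ] [110.  110.3] 88.6
head 326 [ 0.6797 -0.1458] z 0.107 rect mm [ 669.9 -143.5] [113.  105.8] 89.0
tape 674 [ 0.3973 -0.2662] z 0.03 rect mm [ 396.2 -270.5] [140.1 149.2] 88.5
clay 215 [ 0.5676 -0.3425] z 0.014 rect mm [ 573.4 -347.3] [105.4  95.8] 83.4
brown 163 [ 0.5952 -0.2449] z 0.02 rect mm [ 596.2 -243. ] [105.1 101.7] 88.0
turq 184 [ 0.3983 -0.1115] z 0.021 rect mm [ 399.5 -115.4] [ 96.2 101.5] 87.0
```

View pics/crop0.png

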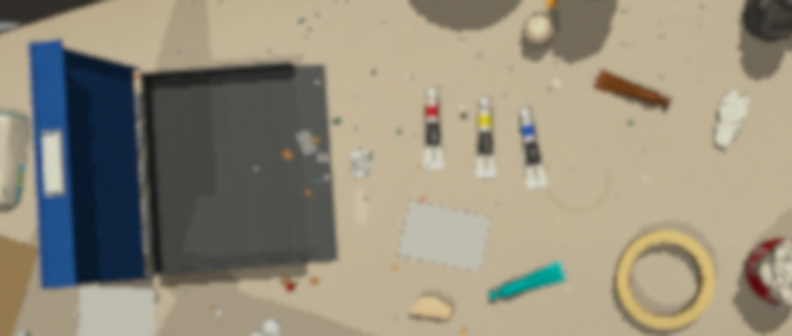

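The crop shows the three banded tubes at full-frame px red (265,223), yellow (287,227) and blue (307,231). The look-alikes are brown (348,207), turquoise (305,288) and pink (490,258), so not these. The case mouth is at about px (223,240), facing right, which is world -y.

```bash
cat >> h.py <<'E'
def blobs(W,lo=0.008,hi=0.06,minpx=25):
    m=np.nan_to_num((W[...,2]>lo)&(W[...,2]<hi)).astype(np.uint8)
    n,L,st,ce=cv2.connectedComponentsWithStats(m,connectivity=4)
    out=[]
    for i in range(1,n):
        if st[i,4]<minpx: continue
        q=W[L==i]; rc=cv2.minAreaRect((q[:,:2]*1000).astype(np.float32))
        out.append((ce[i],st[i,4],q,rc))
    return out
E
python3 - <<'E'
from h import *
f=np.load('top0.npz');p=f['p'];W=f['W']
for c,n,q,rc in blobs(W):
    if 90<c[0]<420 and 160<c[1]<320: 
        e,v=np.linalg.eigh(np.cov(q[:,:2].T)); a=v[:,1]; 
        print(c.round(),n,'mean',q[:,:2].mean(0).round(4),'z',np.percentile(q[:,2],95).round(3),'rc',np.round(rc[0],0),np.round(rc[1],0),'axis deg',round(np.degrees(np.arctan2(a[1],a[0]))%180,1))
R=W[185:295,95:232]
z=R[...,2]
# cover: blue pixels
hsv=cv2.cvtColor(p,cv2.COLOR_RGB2HSV)
b=(hsv[...,0]>100)&(hsv[...,0]<125)&(hsv[...,1]>130);b[:, :90]=0;b[:,160:]=0
q=W[b];q=q[~np.isnan(q[:,2])];print('blue',len(q),np.percentile(q,[1,50,99],axis=0).round(3).tolist())
w=W[185:295,135:235].reshape(-1,3);w=w[(w[:,2]>.024)&(w[:,2]<.038)]
print('walls',len(w));rc=cv2.minAreaRect((w[:,:2]*1000).astype(np.float32));print(rc)
for y0 in np.arange(0.08,0.28,.02):
    s=w[abs(w[:,1]-y0)<.01]; 
    if len(s): print(round(y0,2),len(s),np.sort(s[:,0]).round(3)[[0,len(s)//3,len(s)*2//3,-1]])
# same in scene view
g=np.load('scene0.npz');p2=g['p'];V=g['W'];h2=cv2.cvtColor(p2,cv2.COLOR_RGB2HSV)
b=(h2[...,0]>100)&(h2[...,0]<125)&(h2[...,1]>130);b[:,:330]=0;b[:,402:]=0;b[:110]=0;b[180:]=0
k=V[b];k=k[~np.isnan(k[:,2])];print('blue scene',len(k),np.percentile(k,[1,50,99],axis=0).round(3).tolist())
np.save('covpts.npy',np.vstack([k]))
for c,n,q,rc in blobs(V):
    if 300<c[0]<360 and 215<c[1]<265: print('scene',c.round(),n,q[:,:2].mean(0).round(4),np.round(rc[0],0),np.round(rc[1],0))
E
```

```text
[330. 164.] 111 mean [ 0.7038 -0.1924] z 0.058 rc [ 708. -193.] [64. 23.] axis deg 71.1
[407. 177.] 251 mean [ 0.667  -0.3845] z 0.058 rc [ 669. -391.] [71. 60.] axis deg 74.2
[308. 183.] 158 mean [ 0.6589 -0.1383] z 0.042 rc [ 660. -138.] [32. 34.] axis deg 157.7
[149. 236.] 1108 mean [0.535  0.2569] z 0.057 rc [522. 196.] [215. 164.] axis deg 166.4
[354. 209.] 99 mean [ 0.5919 -0.2533] z 0.017 rc [ 592. -253.] [53. 16.] axis deg 65.8
[264. 218.] 116 mean [ 0.5741 -0.0253] z 0.017 rc [574. -26.] [15. 59.] axis deg 177.2
[286. 222.] 116 mean [ 0.5624 -0.0807] z 0.016 rc [563. -81.] [13. 58.] axis deg 177.9
[389. 220.] 86 mean [ 0.563  -0.3417] z 0.014 rc [ 562. -341.] [22. 45.] axis deg 162.3
[305. 226.] 107 mean [ 0.5523 -0.1268] z 0.017 rc [ 552. -127.] [57. 15.] axis deg 7.4
[234. 237.] 81 mean [0.5278 0.0508] z 0.019 rc [526.  52.] [20. 31.] axis deg 155.6
[362. 286.] 647 mean [ 0.3972 -0.266 ] z 0.027 rc [ 398. -266.] [102. 100.] axis deg 71.4
[401. 283.] 193 mean [ 0.4022 -0.363 ] z 0.048 rc [ 402. -369.] [37. 72.] axis deg 2.1
[192. 281.] 59 mean [0.4218 0.1538] z 0.034 rc [42
[... 424 characters left out ...]
 (211.48558044433594, 160.4356231689453), 3.1472630500793457)
0.1 2 [0.424 0.424 0.424 0.424]
0.12 23 [0.422 0.425 0.629 0.632]
0.14 23 [0.421 0.423 0.629 0.631]
0.16 28 [0.421 0.423 0.627 0.629]
0.18 28 [0.419 0.421 0.626 0.63 ]
0.2 26 [0.417 0.42  0.626 0.627]
0.22 24 [0.417 0.42  0.625 0.628]
0.24 27 [0.415 0.418 0.623 0.626]
0.26 216 [0.416 0.47  0.524 0.624]
blue scene 2823 [[0.413, 0.264, 0.041], [0.521, 0.284, 0.121], [0.625, 0.304, 0.201]]
scene [343. 230.] 46 [ 0.5779 -0.0281] [578. -28.] [51. 15.]
scene [332. 241.] 65 [ 0.5652 -0.0845] [564. -84.] [54. 16.]
scene [322. 250.] 63 [ 0.5555 -0.1301] [ 554. -130.] [55. 18.]
scene [354. 262.] 121 [ 0.6626 -0.148 ] [ 661. -145.] [28. 28.]
```

```bash
cat >> h.py <<'E'
YAW=np.radians(93.1)
C0=np.array([.5237,.1935]); ex=np.array([np.cos(YAW),np.sin(YAW)]); ey=np.array([-ex[1],ex[0]])
def case(q): q=np.asarray(q)[...,:2]-C0; return np.stack([q@ex,q@ey],-1)
def world(x,y,z): return list(C0+x*ex+y*ey)+[z]
DOWN=[np.pi,0,YAW]
def st(tag=''):
    s=bot.get_state();print(tag,'t',round(s['clock'],1),np.round(s['eef_pos'],4),'F',np.round(s['force'],1),'j',np.round(s['joints'],2),'w',round(s['width'],2))
E
python3 - <<'E'
from h import *
k=np.load('covpts.npy'); c=case(k)
m=(abs(c[:,1])<.09)&(k[:,2]>.06)&(k[:,2]<.19)
P=np.polyfit(k[m,2]-.034,c[m,0],1);r=c[m,0]-np.polyval(P,k[m,2]-.034)
m2=np.where(m)[0][abs(r)<.006];P=np.polyfit(k[m2,2]-.034,c[m2,0],1)
print('cover: case x at hinge height',P[1].round(4),'angle',(np.pi/2+np.arctan(P[0])).round(3), 'y range',np.percentile(c[:,1],[1,99]).round(3))
bot.move_l([.184,.50,.36],max_speed=.3); st()
bot.movep([.565,.052,.15],DOWN); st()
bot.set_gripper(0.0)
print(bot.move_l([.565,.052,.010],max_speed=.15,force_limit=6)); st('down')
print(bot.move_l([.46,.052,.010],max_speed=.1,force_limit=5)); st('sweep')
bot.move_l([.46,.052,.10],max_speed=.3)
E
```

```text
cover: case x at hinge height 0.0757 angle 1.755 y range [-0.106  0.107]
 t 0.7 [0.184  0.4999 0.3602] F [ 0.3 -0.5 -0.8] j [ 0.99 -0.01  1.52  0.    1.63 -0.25] w 1.0
 t 2.9 [0.5651 0.0529 0.1504] F [-0.5 -0.5 -0.3] j [-0.12  0.21  1.7   0.    1.23 -0.18] w 1.0
False
down t 4.8 [0.566  0.0519 0.011 ] F [ 0.1 -0.4  0.6] j [-0.12  0.41  1.76 -0.    0.96 -0.18] w -0.0
False
sweep t 6.0 [0.4608 0.0519 0.0103] F [0.4 0.1 0.8] j [-0.15  0.19  2.06  0.    0.9  -0.2 ] w 0.0
```

```bash
python3 - <<'E'
from h import *
x0,y0=case([.545,-.190]); print('start case',x0,y0)
bot.movep(world(x0,y0,.10),DOWN)
bot.set_gripper(0.45)
t=bot.move_l(world(x0,y0,-.012),max_speed=.06,force_limit=5); st('touch %s'%t)
z=bot.get_state()['eef_pos'][2]+.007
bot.move_l(world(x0,y0,z)); st('raised')
r=bot.move_l(world(-.15,y0,z),max_speed=.09,force_limit=12); st('pushed %s'%r)
p,d=grab('top','mid.png'); print(z)
cv2.imwrite('pics/midc.png',cv2.resize(p[170:310,85:415],None,fx=2.4,fy=2.4,interpolation=cv2.INTER_CUBIC)[:,:,::-1])
E
```

```text
start case -0.38409069178667793 -0.0005296062982870081
touch True t 9.4 [ 0.5448 -0.1899 -0.0013] F [-1.1  0.9  5.2] j [-0.54  0.46  1.73 -0.    0.95 -0.6 ] w 0.45
raised t 9.7 [ 0.5457 -0.1904  0.0065] F [ 0.   0.4 -1. ] j [-0.54  0.44  1.73  0.    0.97 -0.6 ] w 0.45
pushed False t 12.4 [0.5324 0.0436 0.0057] F [ 0.5 -1.   0.2] j [-0.15  0.35  1.86  0.    0.93 -0.2 ] w 0.45
0.005713699146402127
```

View pics/midc.png

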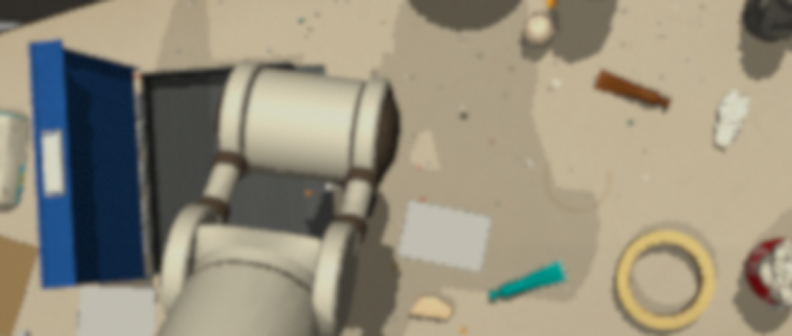

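The tubes have gone with the fingers (hidden under the wrist) and nothing is left behind on the table. Continuing the push into the case.

```bash
python3 - <<'E'
from h import *
z=.0077; y0=-.0005
r=bot.move_l(world(-.056,y0,z),max_speed=.08,force_limit=15); st('in %s'%r)
bot.move_l(world(-.075,y0,z),max_speed=.1)
bot.move_l(world(-.085,y0,.15),max_speed=.25)
bot.movep(world(-.32,.06,.25),DOWN); st('away')
p,d=grab('top'); W=cloud('top',d)
for c,n,q,rc in blobs(W,.011,.027,15):
    k=case(q)
    if abs(k[:,1].mean())<.1 and -.2<k[:,0].mean()<.08: print(c.round(),n,k.mean(0).round(4),k.min(0).round(3),k.max(0).round(3))
cv2.imwrite('pics/in.png',cv2.resize(p[180:300,85:245],None,fx=4,fy=4,interpolation=cv2.INTER_CUBIC)[:,:,::-1])
E
```

```text
in False t 13.8 [0.5277 0.1386 0.0084] F [0.  0.2 5.8] j [ 0.03  0.37  1.83  0.    0.94 -0.02] w 0.45
away t 15.9 [ 0.4808 -0.1282  0.2486] F [-0.2  0.7 -0.9] j [-0.5  -0.06  1.78  0.    1.41 -0.56] w 0.45
[147. 242.] 197 [ 0.072  -0.0013] [ 0.067 -0.102] [0.075 0.102]
[185. 229.] 338 [-0.0221 -0.0252] [-0.049 -0.066] [0.005 0.013]
[234. 237.] 66 [-0.1429  0.003 ] [-0.155 -0.01 ] [-0.131  0.018]
```

View pics/in.png

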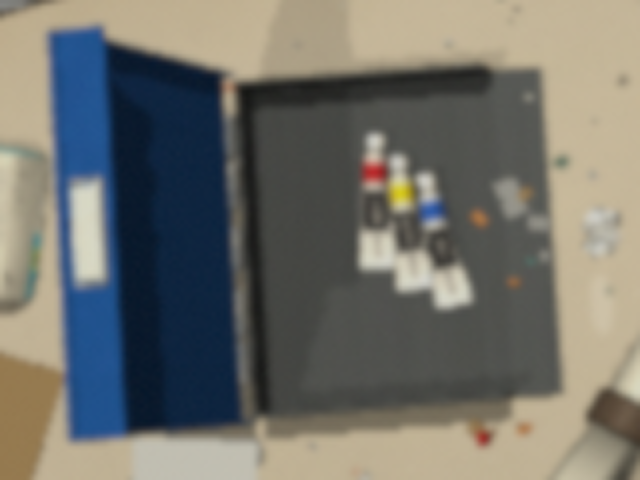

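All three tubes lie in the case (crop px red ~(375,200), yellow ~(405,225), blue ~(440,245)), about 25 mm or more behind the mouth. Next is the cover.

```bash
python3 - <<'E'
from h import *
r=.14
def pos(th,off=0.001): 
    return world(.078-r*np.cos(th)+off*np.sin(th)+.011,0,.034+r*np.sin(th)+off*np.cos(th))
bot.set_gripper(0.0)
bot.move_l(world(-.30,.05,.34),max_speed=.3)
bot.movep(world(.165,0,.34),DOWN); st('behind')
bot.move_l(world(.165,0,.172),max_speed=.15,force_limit=8); st('down')
t=bot.move_l(pos(1.45),max_speed=.07,force_limit=30); st('push %s'%t)
for th in (1.2,.95,.7,.45,.2):
    t=bot.move_l(pos(th),max_speed=.1,force_limit=30); st('th %.2f %s'%(th,t))
    if t: break
else:
    p_=pos(0); p_[2]=.029
    t=bot.move_l(p_,max_speed=.04,force_limit=20); st('shut %s'%t)
E
```

```text
behind t 18.5 [0.5153 0.3571 0.3399] F [-0.9 -0.2 -0.7] j [ 0.41  0.25  1.28 -0.    1.61  0.36] w -0.0
down t 19.8 [0.5155 0.3586 0.1733] F [-0.7  0.2  0.1] j [0.42 0.34 1.5  0.   1.3  0.36] w 0.0
push False t 21.3 [0.5197 0.2666 0.173 ] F [-0.   0.7 -0.5] j [ 0.27  0.23  1.63 -0.    1.28  0.21] w -0.0
th 1.20 False t 21.8 [0.5215 0.2321 0.1647] F [0.4 0.5 0.4] j [ 0.21  0.21  1.68 -0.    1.26  0.15] w -0.0
th 0.95 False t 22.3 [0.523  0.2013 0.1479] F [0.  0.4 0.4] j [0.15 0.2  1.72 0.   1.22 0.1 ] w 0.0
th 0.70 False t 22.8 [0.5243 0.1756 0.1243] F [ 0.3 -0.2  0.6] j [0.1  0.21 1.76 0.   1.17 0.05] w -0.0
th 0.45 False t 23.3 [0.5254 0.1568 0.0954] F [0.2 0.3 0.2] j [0.07 0.24 1.79 0.   1.11 0.02] w -0.0
th 0.20 False t 23.8 [0.5262 0.1456 0.0627] F [ 0.4 -0.3 -0.1] j [ 0.05  0.28  1.81  0.    1.05 -0.01] w 0.0
shut True t 24.4 [0.5263 0.1433 0.0354] F [-2.8 -0.3  9.3] j [ 0.04  0.33  1.82  0.    1.   -0.01] w 0.0
```

```bash
python3 - <<'E'
from h import *
e=list(bot.get_state()['eef_pos'])
t=bot.move_l([e[0],e[1],.029],max_speed=.02,force_limit=25); st('press %s'%t)
bot.move_l([e[0],e[1],.20],max_speed=.2)
bot.movep(world(-.30,.10,.30),DOWN); bot.hold(.3); st('away')
p,d=grab('top');W=cloud('top',d)
k=W[190:295,120:240].reshape(-1,3);c=case(k)
m=(abs(c[:,1])<.095)&(c[:,0]>-.08)&(c[:,0]<.07)&(k[:,2]>.02)
P=np.polyfit(c[m,0],k[m,2],1);print('slope',P,'n',m.sum())
q,_=grab('scene')
a=cv2.resize(p[170:320,85:335],(500,300));b=cv2.resize(q[90:300,240:440],(300,300))
cv2.imwrite('pics/end.png',np.hstack([a,b])[:,:,::-1])
E
```

```text
press True t 24.7 [0.5265 0.1433 0.0355] F [-3.2 -0.8  8.2] j [ 0.04  0.33  1.82 -0.    1.   -0.01] w -0.0
away t 27.1 [ 0.4402 -0.1108  0.2996] F [-0.6 -0.2 -0.4] j [-0.51 -0.2   1.82  0.    1.53 -0.57] w -0.0
slope [0.00061452 0.0352161 ] n 4717
```

View pics/end.png

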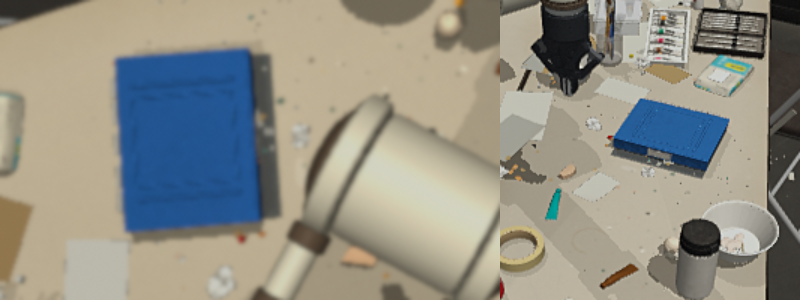

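The cover is shut. Its top face is level (slope 0.0006, height 35 mm) at px ~(190,140) in the left panel. No tubes are left outside, and the neighbouring objects I can see look undisturbed.

```bash
python3 -c "
from h import *
print(ticket.sign_off())"
```

```text
the job is handed in; nothing more can be done
None
```

I pushed all three tubes (blue, red and yellow) into the case and shut the cover, which measured level at 35 mm, then handed the job in at about 27 s; the hand-in returned no verdict.

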